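# Weigh two bearing housings against each other

## Task

Two bearing housings look alike, but one has more metal left in it. Stand them on opposite pans of the balance, let go and let the beam settle, then stand the heavier one in the red rework tray and leave the lighter one standing on its pan. Set them down gently, keep them upright, and leave the other things on the bench where they are.

Things in the scene. Friction and masses are not known exactly. Their poses are not given: they have to be found in the camera images.
- housing_a_center (a point): one of two identical-looking turned steel bearing housings, standing upright on the bench: barrel 50 mm in diameter, 110 mm tall, with a 64 mm flange from 40 to 54 mm above its foot. Solid to the touch, 0.38 to 0.77 kg, the weight cannot be seen. The point is on its axis, half-way up (55 mm above the foot); z is the axis, up. The plain upper barrel, from the flange to the top (1 mm below to 55 mm above this point), is the place to grip
- housing_b_center (a point): one of two identical-looking turned steel bearing housings, standing upright on the bench: barrel 50 mm in diameter, 110 mm tall, with a 64 mm flange from 40 to 54 mm above its foot. Solid to the touch, 0.38 to 0.77 kg, the weight cannot be seen. The point is on its axis, half-way up (55 mm above the foot); z is the axis, up. The plain upper barrel, from the flange to the top (1 mm below to 55 mm above this point), is the place to grip
- pan_left_top (a point): left (+y at yaw 0) flat round pan of the balance, 116 mm across, without a rim; this point is the centre of its top face, 105 mm above the bench when level. The pan stays level while it rises or sinks by up to 18 mm, wherever the load stands on it
- pan_right_top (a point): right (-y at yaw 0) flat round pan of the balance, 116 mm across, without a rim; this point is the centre of its top face, 105 mm above the bench when level. The pan stays level while it rises or sinks by up to 18 mm, wherever the load stands on it
- beam (a joint): tilt of the balance beam in rad, -0.12 to 0.12, 0 when level. Positive: left pan up and right pan down (the right load is heavier); negative: left pan down (the left load is heavier). A weak spring levels the empty beam; it is damped and takes about a second to settle, up to five when the loads are nearly equal. A difference of 20 g tilts it by about 0.1, larger ones put it on its stop
- balance: blue-based equal-arm balance fixed to the bench, its base 110 x 260 mm; origin at the centre of its underside, beam along its y, pans 150 mm either side of the middle. In the middle a black pointer on the beam stands before a white dial plate, 90 mm wide along the beam and its top 134 mm above the bench, 24 mm from the beam on its -x side
- rework_tray: red open tray fixed to the bench, 160 x 160 mm outside, rim 30 mm high, walls and floor 5 mm thick; origin at the centre of its underside
- angle_plate: L-shaped grey metal angle plate, 80 x 70 mm foot, 80 mm tall; bystander. Origin at the centre of its underside
- bearing_ring: flat steel bearing ring, 90 mm across, 18 mm thick; bystander. Origin at the centre of its underside
- v_block: steel V-block 80 x 60 x 45 mm; bystander. Origin at the centre of its underside
- dial_gauge: blue round dial gauge lying on its back, 60 mm dial, 16 mm thick, with a 50 mm stem along its +x; bystander. Origin at the centre of its underside
- caliper: caliper lying flat, 190 mm long along x, blue slider 12 mm thick; bystander. Origin at the centre of its underside
- oil_can: green can, 60 mm across, 120 mm tall; bystander. Origin at the centre of its underside
Mind the look-alikes: they are no part of the job. What is shaped like the part that bears housing_b_center but brown is not meant.

How it is judged:
By the outcome, as a careful person would: the job done as asked, in the order asked, and still so for the second after the job is handed in, with the robot touching nothing.
It also fails if it takes over 72 s, if anything falls off the work surface, if the arm or the gripper's body presses on something with over 40 N, if the wrist force passes 120 N, or if a joint passes its speed limit or range.

## Robot

A 6-joint arm with a two-finger parallel gripper is mounted at the origin on the work surface. World frame = base frame: x ahead of the robot, y to its left, z up, the work surface at z = 0. Lengths are in m, angles in degrees, forces in N, time in s.
With the tool pointing down it reaches from about 0.4 to 0.825 m from the base axis. Payload 7 kg.
Tool frame: the origin (TCP) lies midway between the tips of the shut fingers; the grasp point (between the pads) lies 19 mm behind it (r.grasp_offset is the distance from the TCP to the grasp point, in m); z points along the fingers, x is the direction in which the jaws open and shut, and the axes are right-handed (so a half turn about z gives the same grasp; the last joint's range is limited). The gripper opens to 88 mm and grips with 3 to 60 N. Pads are 19 mm wide; open, the fingers measure 130 mm over their backs; the gripper's body (78 mm by 193 mm) begins 47 mm behind the grasp point.
Start: joints at [-47.206, 20.546, 0.682, 0, -70.136, -16.507], TCP at [0.299, -0.605, 0.227] pointing down, gripper open.
Joint ranges: [-176.03, 176.03], [-82.01, 121.73], [-58.28, 71.71], [-173.87, 95.51], [-174.79, -0.11], [-173.66, 173.66]. Speed limits (degrees/s): [136.94, 136.94, 172.46, 180, 180, 180].

## Interface

Orientations are given as [roll, pitch, yaw] about the fixed x, y, z axes, in that order (R = Rz(yaw) Ry(pitch) Rx(roll)).
In Python, from plant import r gives the robot as it stands.
- The arm moves only by the tool step_arm, never from a script. Its argument "deltas" is a list of rows, each a list of 7 numbers: the turn, a rotation vector about the tool's x, y, z in rad, then the shift along the tool's x, y, z in mm, then the opening, from -1 (shut) to 1 (fully open), so that 0 is half open. In form: [[ax, ay, az, x, y, z, grip], ...]. A call has 1 to 10 rows; each row shifts and turns the pose as measured when the row begins, along the tool's axes as they then stand; what a row does not reach is not made up. A row lasts 1/10 s, in which the tool goes at most 50 mm and 8.59 degrees, less where a joint would pass 70% of its speed; a pose out of reach is approached as far as the arm can. A call with a gripper value outside its range is refused whole. The fingers move at their own pace and stop on an object; "squeeze" is the grip in N (left out, the last holds). Time passes only in rows, so rows that do not move let the fingers close. It gives the time, the measured TCP pose, the force and the opening at its end, in the units of the state.
- r.get_state(): the state, without advancing time (a new reading comes with each control period).
- r.capture(name): name is "scene" or "top" or "wrist"; returns the picture (420x560x3 uint8, red, green, blue); there is no depth.
- r.camera_info(name): a dict with "vertical_fov" (degrees; the focal length in pixels is half the picture's height over the tangent of half this angle, whatever the lens; pixels are square), "cx", "cy" (the principal point, pixels), "view" (4x4, takes a point from world to camera coordinates). Camera axes: x right, y down, z forward; pixel columns grow to the right and rows downward; lengths in m; the calibration is good to about 2 mm. A picture is of the moment at which its call begins: read the wrist's pose just before it. camera_info takes no time and is no camera call; for the wrist camera it gives the pose at the moment of the call.
- r.close_job(): hands the job in, once; it reports no verdict.
The state is a dict: "time_s": time; "joints": joint angles; "qd": joint speeds; "joint_torque": joint torques, N m; "tcp_pos": TCP position; "eef_rot": TCP orientation; "contact_force": force on the tool from outside, world axes, zero at the start; "moment": the same for the moment, N m; "gripper_width": finger opening in m.
Only numpy, scipy, OpenCV 4.12 (cv2) and the standard library are available. Lean on these libraries where they do the work, as an engineer would, in place of code of your own. Each camera call takes 0.05 s, during which the arm holds its last target.

## Working session

There is one attempt and no reset: what is moved stays moved. The work goes in short steps, Python scripts to look and compute and a tool call to move; the robot and the scene stay as the last step left them, time stands still between calls to the robot, and variables do not carry over. Pictures are saved under pics/ and viewed, and the job is handed in when it is done.

Besides the shell and the picture viewer there is one more tool, called after "Emit:" by a JSON object that holds its "op" and its "data". step_arm: Moves the arm, as the interface text tells. Its arguments: {"type":"object","properties":{"deltas":{"type":"array","items":{"type":"array","items":{"type":"number"}}},"squeeze":{"type":"number"}},"required":["deltas"]}

```bash
mkdir -p pics; ls; python3 - <<'E'
from plant import r
import cv2
for n in ["scene","top","wrist"]:
    im=r.capture(n); cv2.imwrite(f"pics/{n}0.png",im[:,:,::-1])
    i=r.camera_info(n); print(n,i)
print(r.get_state(), r.grasp_offset)
E
```

```text
pics
scene {'vertical_fov': 42.89868165810996, 'cx': 275.0321575687433, 'cy': 220.04597293668755, 'view': array([[-0.09916753,  0.9949598 ,  0.01485959,  0.09781578],
       [ 0.6748229 ,  0.07821906, -0.73382276, -0.28623076],
       [-0.73128644, -0.0627438 , -0.67917844,  1.86994795],
       [ 0.        ,  0.        ,  0.        ,  1.        ]])}
top {'vertical_fov': 42.106786728587096, 'cx': 277.3409286187613, 'cy': 209.77989247077738, 'view': array([[-2.51734101e-02, -9.99682025e-01, -1.46546571e-03,
        -2.83082239e-02],
       [-9.96247605e-01,  2.52083005e-02, -8.27964397e-02,
         5.16031706e-01],
       [ 8.28070544e-02, -6.24302025e-04, -9.96565403e-01,
         1.77128461e+00],
       [ 0.00000000e+00,  0.00000000e+00,  0.00000000e+00,
         1.00000000e+00]])}
wrist {'vertical_fov': 64.25781080998148, 'cx': 272.0052027912952, 'cy': 210.6420455578159, 'view': array([[-0.44283105,  0.89660274,  0.00204508,  0.67502971],
       [ 0.86422333,  0.42622922,  0.26729513, -0.03287507],
       [ 0.23878587,  0.12013399, -0.96361254,  0.39060881],
       [ 0.        ,  0.        ,  0.        ,  1.        ]])}
{'time_s': 0.15, 'joints': array([-4.72060611e+01,  2.05807876e+01,  6.47691092e-01, -1.37214263e-02,
       -7.01361874e+01, -1.65077898e+01]), 'qd': array([-0.03449685, -0.04960827,  0.16108527,  0.12709849,  0.01413916,
        0.06380878]), 'joint_torque': array([-2.22728973e-03, -5.83276749e+01,  2.93288201e+01,  7.00116232e+00,
        8.75614380e-03, -1.20590812e-04]), 'tcp_pos': array([ 0.29875392, -0.60489103,  0.22586873]), 'eef_rot': array([-1.79992681e+02, -7.00939313e-02,  1.16281474e+02]), 'contact_force': array([-0.95861209, -0.01688264, -0.25755677]), 'moment': array([ 0.00092173, -0.03936232, -0.00606075]), 'gripper_width': 0.0876360062281997} 0.0188
```

View pics/scene0.png

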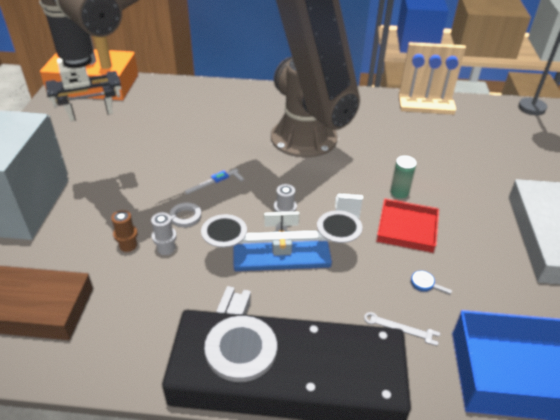

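View pics/top0.png

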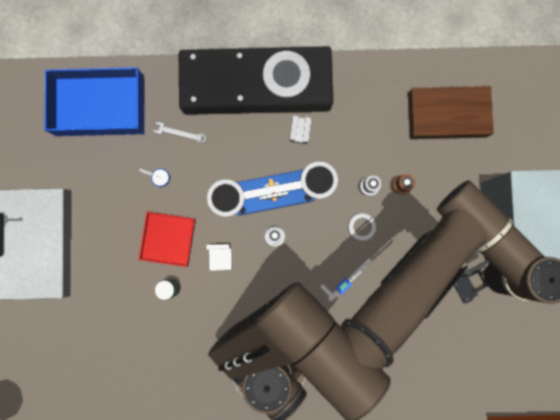

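View pics/wrist0.png

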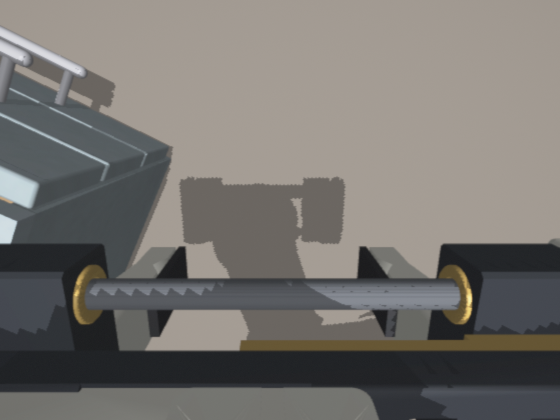

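The top view shows the steel housings at about (275,236) and (371,184), with the brown look-alike at (404,183). The pans are at (225,197) and (319,180) and the tray at (168,239). I'll zoom in to measure.

```bash
cat > h.py <<'E'
import numpy as np
from plant import r
H=420
def ray(n,u,v,info=None):
    i=info or r.camera_info(n); f=H/2/np.tan(np.radians(i['vertical_fov']/2))
    V=np.array(i['view']);R=V[:3,:3];t=V[:3,3]
    d=R.T@np.array([(u-i['cx'])/f,(v-i['cy'])/f,1]);return -R.T@t,d
def at(n,u,v,z,info=None):
    c,d=ray(n,u,v,info);return (c+d*(z-c[2])/d[2])
def proj(n,p,info=None):
    i=info or r.camera_info(n); f=H/2/np.tan(np.radians(i['vertical_fov']/2))
    V=np.array(i['view']);q=V[:3,:3]@np.array(p)+V[:3,3];return f*q[0]/q[2]+i['cx'],f*q[1]/q[2]+i['cy']
E
python3 - <<'E'
import cv2
t=cv2.imread('pics/top0.png');s=cv2.imread('pics/scene0.png')
cv2.imwrite('pics/t1.png',cv2.resize(t[150:290,140:420-20],None,fx=3,fy=3,interpolation=cv2.INTER_CUBIC))
cv2.imwrite('pics/t2.png',cv2.resize(t[150:250,240:430],None,fx=4,fy=4,interpolation=cv2.INTER_CUBIC))
cv2.imwrite('pics/s1.png',cv2.resize(s[170:290,100:360],None,fx=3,fy=3,interpolation=cv2.INTER_CUBIC))
E
```

```text
(no output)
```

View pics/t1.png

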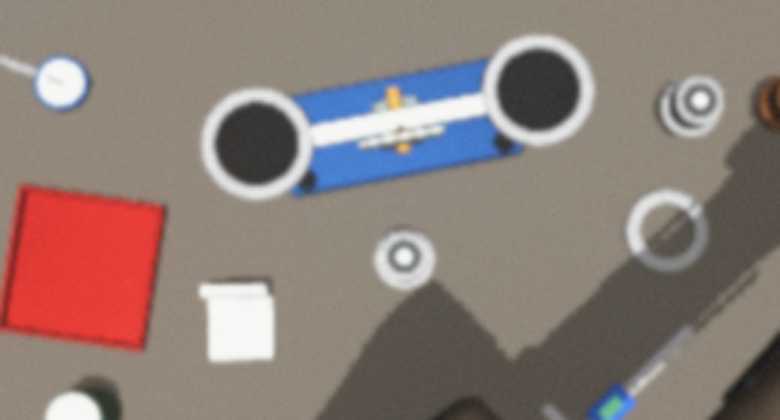

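View pics/t2.png

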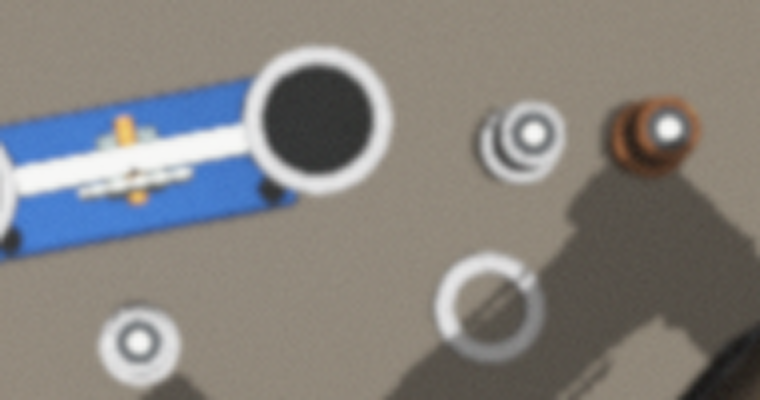

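View pics/s1.png

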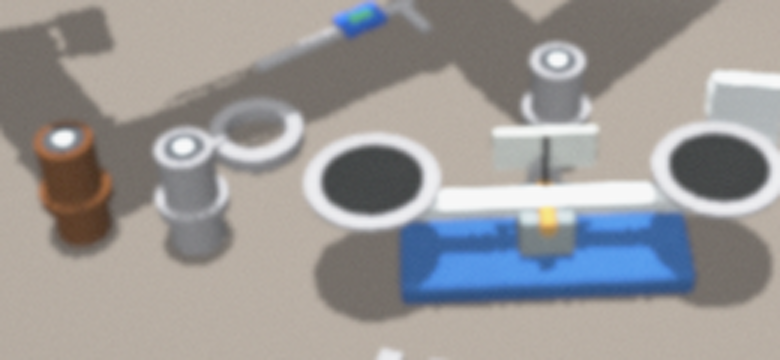

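```bash
python3 - <<'E'
from h import *
def t2(x,y): return (240+(x+.5)/4-.5,150+(y+.5)/4-.5)
def t1(x,y): return (140+(x+.5)/3-.5,150+(y+.5)/3-.5)
def s1(x,y): return (100+(x+.5)/3-.5,170+(y+.5)/3-.5)
P=lambda n,a: print(n,a.round(4))
P('hR top',at('top',*t2(534,133),.11)); P('hR scene',at('scene',*s1(183,148),.11))
P('hL top',at('top',*t2(138,342),.11)); P('hL scene',at('scene',*s1(557,61),.11))
P('brown',at('top',*t2(669,129),.11))
P('panR',at('top',*t2(319,119),.105));P('panR s',at('scene',*s1(372,179),.105))
P('panL',at('top',*t1(257,143),.105));P('panL s',at('scene',*s1(719,167),.105))
for c in [(22,186),(165,207),(145,350),(2,328)]: P('tray',at('top',*t1(*c),.03))
for c in [(200,284),(270,284),(274,360),(208,362)]: P('plate',at('top',*t1(*c),.0))
P('can',at('top',164.5,289.5,.12))
P('gauge',at('top',*t1(62,82),.016)); P('ring',at('top',*t1(667,230),.018))
E
```

```text
hR top [ 0.5848 -0.3436  0.11  ]
hR scene [ 0.5794 -0.3418  0.11  ]
hL top [ 0.4289 -0.0293  0.11  ]
hL scene [ 0.4232 -0.029   0.11  ]
brown [ 0.5853 -0.4495  0.11  ]
panR [ 0.6008 -0.1759  0.105 ]
panR s [ 0.5939 -0.1735  0.105 ]
panL [0.5515 0.1209 0.105 ]
panL s [0.5445 0.1228 0.105 ]
tray [0.519 0.385 0.03 ]
tray [0.4921 0.2294 0.03  ]
tray [0.3378 0.253  0.03  ]
tray [0.3654 0.4074 0.03  ]
plate [0.4082 0.1964 0.    ]
plate [0.4062 0.1192 0.    ]
plate [0.3228 0.1163 0.    ]
plate [0.3224 0.1889 0.    ]
can [0.2703 0.311  0.12  ]
gauge [0.6344 0.3435 0.016 ]
ring [ 0.4539 -0.3178  0.018 ]
```

```bash
cat >> h.py <<'E'
from scipy.spatial.transform import Rotation as Ro
def go(x,y,z,yaw=133.5):
    s=r.get_state(); p=np.array(s['tcp_pos']); R=Ro.from_euler('xyz',s['eef_rot'],degrees=True)
    T=Ro.from_euler('xyz',[180,0,yaw],degrees=True)
    rv=(R.inv()*T).as_rotvec()
    d=R.inv().apply(np.array([x,y,z])-p)
    # shift in final-orientation axes as well
    d2=T.inv().apply(np.array([x,y,z])-p)
    print('t',s['time_s'],'p',p.round(4),'rpy',s['eef_rot'].round(2),'F',s['contact_force'].round(1),'w',round(s['gripper_width'],4))
    print('rot',rv.round(3),'d mm (now axes)',(d*1e3).round(1),'(final axes)',(d2*1e3).round(1))
E
python3 - <<'E'
from h import *
go(.52,-.343,.23)
E
```

```text
t 0.15 p [ 0.2988 -0.6049  0.2259] rpy [-1.7999e+02 -7.0000e-02  1.1628e+02] F [-1.  -0.  -0.3] w 0.0876
rot [ 0.    -0.001 -0.301] d mm (now axes) [136.9 314.3  -4. ] (final axes) [ 37.7 340.8  -4.1]
```

Emit:
{"op": "step_arm", "data": {"deltas": [[0,0,-0.148,12,36,0,1],[0,0,-0.148,8,40,0,1],[0,0,0,4,44,0,1],[0,0,0,4,44,0,1],[0,0,0,4,44,0,1],[0,0,0,4,44,0,1],[0,0,0,3,40,0,1],[0,0,0,2,30,0,1],[0,0,0,0,0,0,1],[0,0,0,0,0,0,1]]}}

```text
time_s: 1.15
tcp_pos: [0.5232, -0.3533, 0.2216]
eef_rot: [-180.0, -0.4, 133.8]
contact_force: [-0.9, -0.7, 0.3]
gripper_width: 0.0873
```

```bash
python3 - <<'E'
from h import *
import cv2
go(.582,-.343,.23)
i=r.camera_info('wrist')
im=r.capture('wrist'); cv2.imwrite('pics/w1.png',im[:,:,::-1])
np.save('w1.npy',i,allow_pickle=True)
print(proj('wrist',(.582,-.343,.11),i))
E
```

```text
t 1.15 p [ 0.5232 -0.3533  0.2216] rpy [-179.96   -0.43  133.82] F [-0.9 -0.7  0.3] w 0.0873
rot [-0.001 -0.007  0.006] d mm (now axes) [-33.2  49.6  -8.7] (final axes) [-33.   49.8  -8.4]
(np.float64(233.51524380250078), np.float64(263.41631762472605))
```

View pics/w1.png

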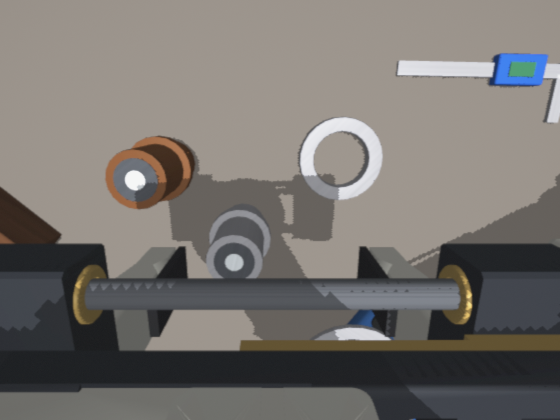

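The wrist view shows the housing top at (234,262), against a prediction of (233.5,263.4). That confirms (0.582, -0.343). Next I move over it.

Emit:
{"op": "step_arm", "data": {"deltas": [[0,0,0,-16,25,0,1],[0,0.004,0.003,-17,25,0,1],[0,0.003,0.003,0,0,0,1],[0,0,0,0,0,0,1]]}}

```text
time_s: 1.6
tcp_pos: [0.5804, -0.3458, 0.2211]
eef_rot: [-179.9, -0.9, 133.1]
contact_force: [-1.3, -0.5, 0.1]
gripper_width: 0.0877
```

```bash
python3 - <<'E'
from h import *
go(.582,-.343,.07)
E
```

```text
t 1.6 p [ 0.5804 -0.3458  0.2211] rpy [-179.93   -0.89  133.14] F [-1.3 -0.5  0.1] w 0.0877
rot [-0.001 -0.016 -0.006] d mm (now axes) [ -1.4   3.3 151.1] (final axes) [  1.    3.1 151.1]
```

Emit:
{"op": "step_arm", "data": {"deltas": [[0,-0.016,-0.006,0.5,3,25,1],[0,0,0,0.5,0,35,1],[0,0,0,0,0,35,1],[0,0,0,0,0,30,1],[0,0,0,0,0,20,1],[0,0,0,0,0,0,1]]}}

```text
time_s: 2.2
tcp_pos: [0.5759, -0.3487, 0.0739]
eef_rot: [180.0, 0.3, 133.1]
contact_force: [-0.8, 0.5, 0.4]
gripper_width: 0.0876
```

```bash
python3 - <<'E'
from h import *
go(.582,-.343,.07)
E
```

```text
t 2.2 p [ 0.5759 -0.3487  0.0739] rpy [179.99   0.25 133.07] F [-0.8  0.5  0.4] w 0.0876
rot [ 0.     0.004 -0.007] d mm (now axes) [0.  8.3 3.9] (final axes) [-0.   8.3  3.9]
```

Emit:
{"op": "step_arm", "data": {"deltas": [[0,0.003,-0.005,0,8,3,1],[0,0,0,0,1,1,1],[0,0,0,0,0,0,1]]}}

```text
time_s: 2.5
tcp_pos: [0.583, -0.344, 0.0728]
eef_rot: [179.9, 0.2, 133.3]
contact_force: [0.6, 0.4, 0.9]
gripper_width: 0.0877
```

```bash
python3 - <<'E'
from h import *
go(.582,-.343,.07)
E
```

```text
t 2.5 p [ 0.583  -0.344   0.0728] rpy [179.94   0.24 133.31] F [0.6 0.4 0.9] w 0.0877
rot [ 0.001  0.004 -0.003] d mm (now axes) [ 1.4 -0.1  2.8] (final axes) [ 1.4 -0.1  2.8]
```

Emit:
{"op": "step_arm", "data": {"deltas": [[0,0,0,0,0,0,-1],[0,0,0,0,0,0,-1],[0,0,0,0,0,0,-1],[0,0,0,0,0,0,-1],[0,0,0,0,0,0,-1],[0,0,0,0,0,0,-1],[0,0,0,0,0,0,-1]], "squeeze": 30}}

```text
time_s: 3.2
tcp_pos: [0.5841, -0.3439, 0.0762]
eef_rot: [179.8, 0.4, 133.3]
contact_force: [-0.7, 0.2, 0.8]
gripper_width: 0.0493
```

```bash
python3 - <<'E'
from h import *
go(.597,-.175,.25)
E
```

```text
t 3.2 p [ 0.5841 -0.3439  0.0762] rpy [179.82   0.43 133.34] F [-0.7  0.2  0.8] w 0.0493
rot [ 0.003  0.007 -0.003] d mm (now axes) [ 112.7  125.9 -174.3] (final axes) [ 113.6  125.6 -173.8]
```

Emit:
{"op": "step_arm", "data": {"deltas": [[0,0,0,0,0,-10,-1],[0,0,0,0,0,-25,-1],[0,0,0,0,0,-35,-1],[0,0,0,0,0,-35,-1],[0,0,0,0,0,-25,-1],[0,0,0,0,0,-10,-1],[0,0,0,0,0,0,-1]]}}

```text
time_s: 3.9
tcp_pos: [0.5788, -0.3415, 0.2149]
eef_rot: [-179.9, -0.4, 133.2]
contact_force: [-0.3, 0.5, -6.8]
gripper_width: 0.0495
```

```bash
python3 - <<'E'
from h import *
go(.597,-.175,.22)
E
```

```text
t 3.9 p [ 0.5788 -0.3415  0.2149] rpy [-179.92   -0.4   133.19] F [-0.3  0.5 -6.8] w 0.0495
rot [-0.001 -0.007 -0.005] d mm (now axes) [108.9 127.2  -4.5] (final axes) [108.2 127.8  -5.1]
```

Emit:
{"op": "step_arm", "data": {"deltas": [[0,-0.007,-0.005,13,15,-1,-1],[0,0,0,20,24,-1,-1],[0,0,0,26,30,-1,-1],[0,0,0,24,28,-1,-1],[0,0,0,16,18,-1,-1],[0,0,0,8,10,0,-1],[0,0,0,0,0,0,-1],[0,0,0,0,0,0,-1]]}}

```text
time_s: 4.7
tcp_pos: [0.5896, -0.171, 0.204]
eef_rot: [-179.3, -1.1, 133.2]
contact_force: [-0.0, -0.5, -6.2]
gripper_width: 0.0491
```

```bash
python3 - <<'E'
from h import *
import cv2
go(.597,-.175,.187)
im=r.capture('scene'); cv2.imwrite('pics/s2.png',cv2.resize(im[100:290,100:380,::-1],None,fx=2.8,fy=2.8,interpolation=cv2.INTER_CUBIC))
E
```

```text
t 4.7 p [ 0.5896 -0.171   0.204 ] rpy [-179.29   -1.06  133.21] F [-0.  -0.5 -6.2] w 0.0491
rot [-0.012 -0.019 -0.005] d mm (now axes) [-8.3  2.9 16.9] (final axes) [-8.   2.6 17. ]
```

View pics/s2.png

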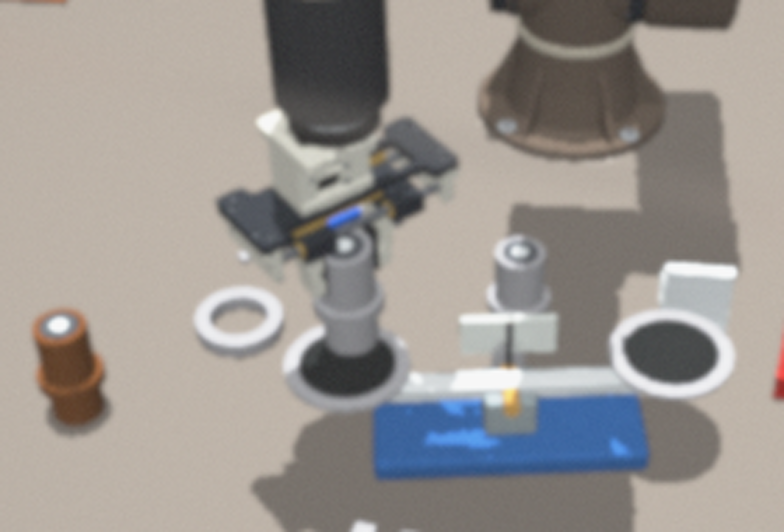

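Emit:
{"op": "step_arm", "data": {"deltas": [[-0.006,-0.01,-0.005,-4,1.5,0,-1],[-0.006,-0.009,0,-4,1.5,0,-1],[0,0,0,0,0,0,-1]]}}

```text
time_s: 5.05
tcp_pos: [0.5973, -0.1776, 0.2027]
eef_rot: [-180.0, 0.1, 133.3]
contact_force: [-0.5, -0.1, -5.8]
gripper_width: 0.0489
```

```bash
python3 - <<'E'
from h import *
go(.597,-.175,.187)
E
```

```text
t 5.05 p [ 0.5973 -0.1776  0.2027] rpy [-1.7997e+02  6.0000e-02  1.3335e+02] F [-0.5 -0.1 -5.8] w 0.0489
rot [-0.001  0.001 -0.003] d mm (now axes) [ 2.1  1.6 15.7] (final axes) [ 2.1  1.6 15.7]
```

Emit:
{"op": "step_arm", "data": {"deltas": [[0,0,0,1,1,6,-1],[0,0,0,1,1,6,-1],[0,0,0,0,0,4,-1],[0,0,0,0,0,3,-1],[0,0,0,0,0,3,-1],[0,0,0,0,0,3,-1]]}}

```text
time_s: 5.65
tcp_pos: [0.5971, -0.1756, 0.1757]
eef_rot: [-180.0, 0.1, 133.3]
contact_force: [-0.5, 1.3, -4.6]
gripper_width: 0.0491
```

```bash
python3 - <<'E'
from h import *
go(.597,-.175,.163)
E
```

```text
t 5.65 p [ 0.5971 -0.1756  0.1757] rpy [-1.7997e+02  7.0000e-02  1.3326e+02] F [-0.5  1.3 -4.6] w 0.0491
rot [-0.001  0.001 -0.004] d mm (now axes) [ 0.5  0.3 12.7] (final axes) [ 0.5  0.3 12.7]
```

Emit:
{"op": "step_arm", "data": {"deltas": [[0,0,0,0,0,3,-1],[0,0,0,0,0,3,-1],[0,0,0,0,0,3,-1],[0,0,0,0,0,2,-1],[0,0,0,0,0,1,-1]]}}

```text
time_s: 6.15
tcp_pos: [0.5973, -0.1754, 0.1632]
eef_rot: [-180.0, 0.1, 133.3]
contact_force: [-3.6, 3.1, 3.2]
gripper_width: 0.0489
```

```bash
python3 - <<'E'
from h import *
go(.597,-.175,.163)
E
```

```text
t 6.15 p [ 0.5973 -0.1754  0.1632] rpy [-1.7998e+02  9.0000e-02  1.3329e+02] F [-3.6  3.1  3.2] w 0.0489
rot [-0.     0.002 -0.004] d mm (now axes) [0.5 0.1 0.2] (final axes) [0.5 0.1 0.2]
```

Emit:
{"op": "step_arm", "data": {"deltas": [[0,0,0,0,0,0,-0.2],[0,0,0,0,0,0,0.2],[0,0,0,0,0,0,0.6],[0,0,0,0,0,0,1],[0,0,0,0,0,0,1],[0,0,0,0,0,0,1]]}}

```text
time_s: 6.75
tcp_pos: [0.6001, -0.1763, 0.1667]
eef_rot: [179.8, 0.4, 133.3]
contact_force: [0.2, -0.3, -0.3]
gripper_width: 0.0792
```

```bash
python3 - <<'E'
from h import *
import cv2
go(.426,-.029,.25)
im=r.capture('scene'); cv2.imwrite('pics/s3.png',cv2.resize(im[100:290,100:380,::-1],None,fx=2.8,fy=2.8,interpolation=cv2.INTER_CUBIC))
E
```

```text
t 6.75 p [ 0.6001 -0.1763  0.1667] rpy [179.81   0.45 133.35] F [ 0.2 -0.3 -0.3] w 0.0792
rot [ 0.003  0.008 -0.003] d mm (now axes) [225.9 -25.2 -85.2] (final axes) [226.6 -24.9 -83.3]
```

View pics/s3.png

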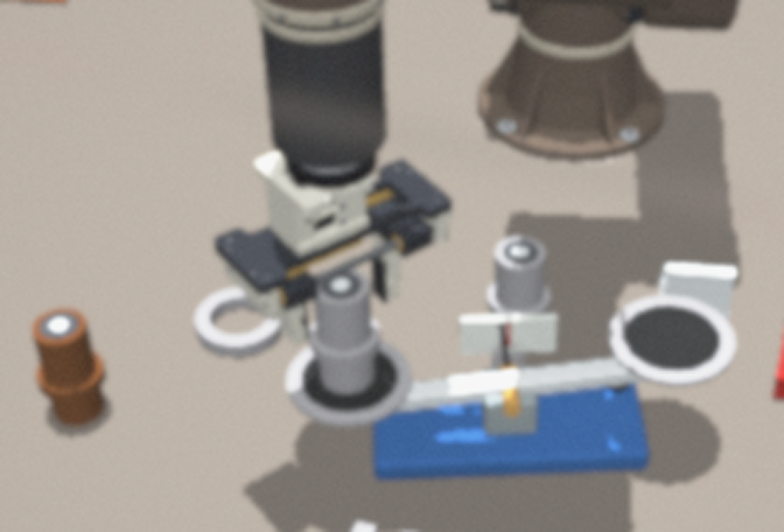

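The right pan is down and housing R stands on it, upright and free. Next I rise and go to the second housing.

Emit:
{"op": "step_arm", "data": {"deltas": [[0,0,0,0,-1,-15,1],[0,0,0,0,-1,-25,1],[0,0,0,0,0,-25,1],[0,0.004,0,0,0,-15,1],[0,0,0,25,-3,0,1],[0,0,0,40,-5,0,1],[0,0,0,45,-5,0,1],[0,0,0,45,-5,0,1],[0,0,0,40,-4,0,1],[0,0,0,25,-3,0,1]]}}

```text
time_s: 7.8
tcp_pos: [0.4259, -0.0332, 0.2475]
eef_rot: [179.8, 0.3, 133.1]
contact_force: [0.7, 0.7, 1.0]
gripper_width: 0.0879
```

```bash
python3 - <<'E'
from h import *
import cv2
go(.426,-.029,.2)
i=r.camera_info('wrist')
im=r.capture('wrist'); cv2.imwrite('pics/w2.png',im[:,:,::-1])
print(proj('wrist',(.426,-.029,.11),i))
E
```

```text
t 7.8 p [ 0.4259 -0.0332  0.2475] rpy [179.82   0.27 133.06] F [0.7 0.7 1. ] w 0.0879
rot [ 0.003  0.005 -0.008] d mm (now axes) [ 3.2  2.8 47.5] (final axes) [ 3.   2.9 47.5]
(np.float64(276.5566587780312), np.float64(203.65963328142402))
```

View pics/w2.png

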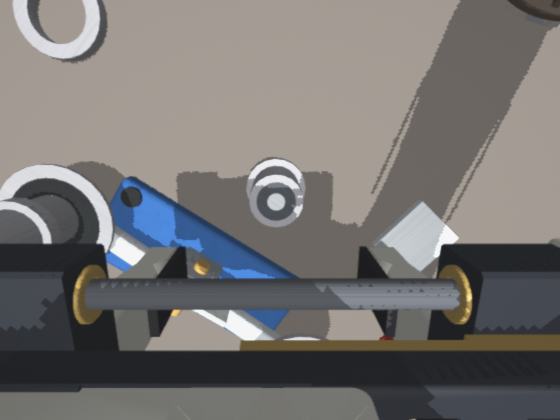

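The housing top is at (276,202), against a prediction of (276.6,203.7), so the position is good. I descend.

Emit:
{"op": "step_arm", "data": {"deltas": [[0.002,0.004,-0.004,1.5,1.5,20,1],[0,0,-0.004,1.5,1.5,35,1],[0,0,0,0,0,35,1],[0,0,0,0,0,35,1],[0,0,0,0,0,20,1],[0,0,0,0,0,0,1]]}}

```text
time_s: 8.45
tcp_pos: [0.4268, -0.0254, 0.103]
eef_rot: [179.2, 0.3, 133.8]
contact_force: [0.1, -0.7, 0.7]
gripper_width: 0.0877
```

```bash
python3 - <<'E'
from h import *
go(.426,-.029,.072)
E
```

```text
t 8.45 p [ 0.4268 -0.0254  0.103 ] rpy [179.17   0.35 133.81] F [ 0.1 -0.7  0.7] w 0.0877
rot [0.015 0.006 0.005] d mm (now axes) [-1.8 -3.6 30.9] (final axes) [-2.  -3.1 31. ]
```

Emit:
{"op": "step_arm", "data": {"deltas": [[0.015,0.006,0.005,-2,-3,14,1],[0,0,0,0,0,13,1],[0,0,0,0,0,4,1],[0,0,0,0,0,0,1]]}}

```text
time_s: 8.85
tcp_pos: [0.4293, -0.0284, 0.075]
eef_rot: [179.8, 0.1, 133.6]
contact_force: [-0.3, -0.2, -0.9]
gripper_width: 0.0876
```

```bash
python3 - <<'E'
from h import *
go(.426,-.029,.072)
E
```

```text
t 8.85 p [ 0.4293 -0.0284  0.075 ] rpy [1.7985e+02 1.5000e-01 1.3359e+02] F [-0.3 -0.2 -0.9] w 0.0876
rot [0.003 0.003 0.002] d mm (now axes) [ 1.8 -2.8  2.9] (final axes) [ 1.8 -2.8  3. ]
```

Emit:
{"op": "step_arm", "data": {"deltas": [[0.003,0.003,0.002,1.5,-2.5,3,1],[0,0,0,0,0,0,-1],[0,0,0,0,0,0,-1],[0,0,0,0,0,0,-1],[0,0,0,0,0,0,-1],[0,0,0,0,0,0,-1],[0,0,0,0,0,0,-1]]}}

```text
time_s: 9.55
tcp_pos: [0.4281, -0.0284, 0.075]
eef_rot: [179.7, 0.1, 133.5]
contact_force: [0.1, 0.8, -0.3]
gripper_width: 0.0492
```

```bash
python3 - <<'E'
from h import *
go(.426,-.029,.072)
E
```

```text
t 9.55 p [ 0.4281 -0.0284  0.075 ] rpy [1.7974e+02 1.0000e-01 1.3350e+02] F [ 0.1  0.8 -0.3] w 0.0492
rot [0.005 0.002 0.   ] d mm (now axes) [ 1. -2.  3.] (final axes) [ 1. -2.  3.]
```

Emit:
{"op": "step_arm", "data": {"deltas": [[0,0,0,0,0,-10,-1],[0,0,0,0,0,-25,-1],[0,0,0,0,0,-35,-1],[0,0,0,0,0,-40,-1],[0,0,0,0,0,-35,-1],[0,0,0,0,0,-20,-1],[0,0,0,0,0,0,-1]]}}

```text
time_s: 10.25
tcp_pos: [0.4216, -0.0302, 0.2451]
eef_rot: [-179.7, -0.3, 133.4]
contact_force: [0.7, 0.3, -7.0]
gripper_width: 0.0488
```

```bash
python3 - <<'E'
from h import *
go(.548,.122,.24)
E
```

```text
t 10.25 p [ 0.4216 -0.0302  0.2451] rpy [-179.66   -0.31  133.36] F [ 0.7  0.3 -7. ] w 0.0488
rot [-0.006 -0.005 -0.002] d mm (now axes) [ 23.9 196.4   4.1] (final axes) [ 23.4 196.4   5.1]
```

Emit:
{"op": "step_arm", "data": {"deltas": [[-0.006,-0.005,-0.002,3,18,-1,-1],[0,0,0,4,30,-1,-1],[0,0,0,5,38,-1,-1],[0,0,0,5,38,-1,-1],[0,0,0,4,32,-1,-1],[0,0,0,2,22,0,-1],[0,0,0,1,12,0,-1],[0,0,0,0,0,0,-1]]}}

```text
time_s: 11.05
tcp_pos: [0.5411, 0.1249, 0.2354]
eef_rot: [-179.1, -0.5, 133.3]
contact_force: [-0.4, -0.0, -6.1]
gripper_width: 0.0491
```

```bash
python3 - <<'E'
from h import *
go(.548,.122,.205)
E
```

```text
t 11.05 p [0.5411 0.1249 0.2354] rpy [-179.1    -0.54  133.29] F [-0.4 -0.  -6.1] w 0.0491
rot [-0.016 -0.009 -0.004] d mm (now axes) [-7.1  3.5 30.3] (final axes) [-6.9  3.  30.4]
```

Emit:
{"op": "step_arm", "data": {"deltas": [[-0.01,-0.006,-0.004,-4,2,8,-1],[-0.006,-0.004,0,-3,1,8,-1],[0,0,0,0,0,6,-1],[0,0,0,0,0,4,-1],[0,0,0,0,0,0,-1]]}}

```text
time_s: 11.55
tcp_pos: [0.5444, 0.1198, 0.2039]
eef_rot: [-179.6, -0.1, 133.4]
contact_force: [-0.0, -0.1, -5.4]
gripper_width: 0.0487
```

```bash
python3 - <<'E'
from h import *
go(.548,.122,.18)
import cv2
im=r.capture('scene'); cv2.imwrite('pics/s4.png',cv2.resize(im[100:290,150:430,::-1],None,fx=2.8,fy=2.8,interpolation=cv2.INTER_CUBIC))
E
```

```text
t 11.55 p [0.5444 0.1198 0.2039] rpy [-1.7961e+02 -1.2000e-01  1.3344e+02] F [-0.  -0.1 -5.4] w 0.0487
rot [-0.007 -0.002 -0.001] d mm (now axes) [-0.9  4.3 23.9] (final axes) [-0.8  4.1 23.9]
```

View pics/s4.png

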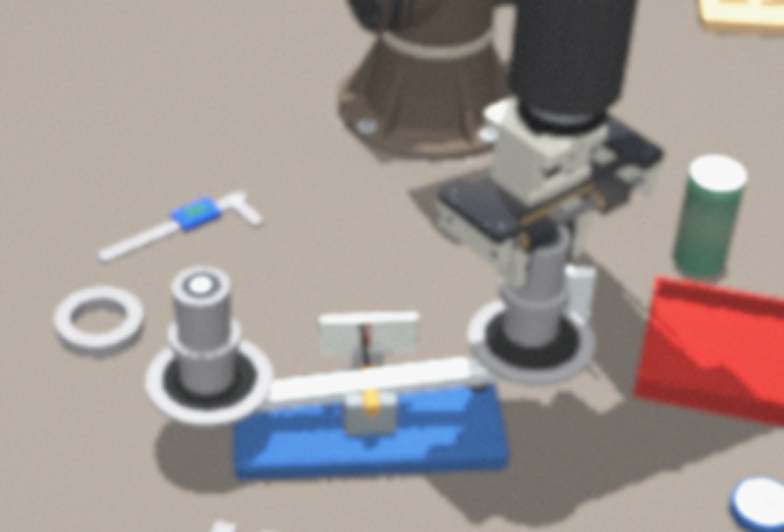

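Just above the pan and well centred. I lower slowly, pressing the pan to about level before letting go.

Emit:
{"op": "step_arm", "data": {"deltas": [[-0.007,-0.002,0,0,4,3,-1],[0,0,0,0,0,3,-1],[0,0,0,0,0,3,-1],[0,0,0,0,0,3,-1],[0,0,0,0,0,3,-1],[0,0,0,0,0,3,-1]]}}

```text
time_s: 12.2
tcp_pos: [0.5485, 0.1237, 0.1887]
eef_rot: [179.7, 0.1, 133.5]
contact_force: [-3.9, 1.1, 1.9]
gripper_width: 0.0488
```

```bash
python3 - <<'E'
from h import *
go(.548,.122,.18)
E
```

```text
t 12.2 p [0.5485 0.1237 0.1887] rpy [1.7967e+02 7.0000e-02 1.3348e+02] F [-3.9  1.1  1.9] w 0.0488
rot [ 0.006  0.001 -0.   ] d mm (now axes) [-0.9 -1.6  8.7] (final axes) [-0.9 -1.5  8.7]
```

Emit:
{"op": "step_arm", "data": {"deltas": [[0.004,0,0,0,0,3,-1],[0,0,0,0,0,3,-1],[0,0,0,0,0,2,-1],[0,0,0,0,0,1,-1]]}}

```text
time_s: 12.6
tcp_pos: [0.5485, 0.124, 0.1791]
eef_rot: [179.9, 0.1, 133.5]
contact_force: [-2.9, 1.4, 0.8]
gripper_width: 0.049
```

```bash
python3 - <<'E'
from h import *
go(.548,.122,.18)
import cv2
im=r.capture('scene'); cv2.imwrite('pics/s5.png',cv2.resize(im[100:290,150:430,::-1],None,fx=2.8,fy=2.8,interpolation=cv2.INTER_CUBIC))
E
```

```text
t 12.6 p [0.5485 0.124  0.1791] rpy [1.7989e+02 7.0000e-02 1.3350e+02] F [-2.9  1.4  0.8] w 0.049
rot [0.002 0.001 0.   ] d mm (now axes) [-1.1 -1.8 -0.9] (final axes) [-1.1 -1.8 -0.9]
```

View pics/s5.png

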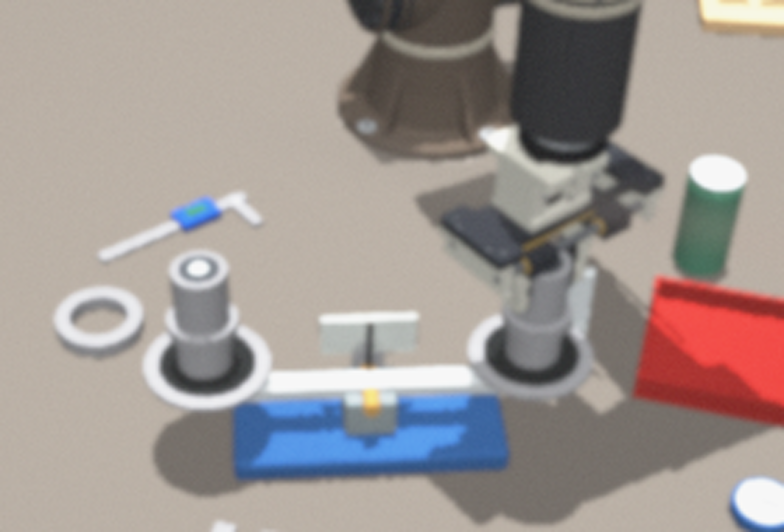

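The beam is level. I let go and rise clear while it settles.

Emit:
{"op": "step_arm", "data": {"deltas": [[0,0,0,0,0,0,-0.2],[0,0,0,0,0,0,0.3],[0,0,0,0,0,0,1],[0,0,0,0,0,0,1],[0,0,0,0,0,-3,1],[0,0,0,0,0,-10,1],[0,0,0,0,0,-20,1],[0,0,0,0,0,-30,1],[0,0,0,0,0,-30,1],[0,0,0,0,0,-10,1]]}}

```text
time_s: 13.65
tcp_pos: [0.5501, 0.123, 0.2885]
eef_rot: [179.8, 0.3, 133.5]
contact_force: [0.1, 0.7, 0.6]
gripper_width: 0.0879
```

Emit:
{"op": "step_arm", "data": {"deltas": [[0,0,0,0,0,0,1],[0,0,0,0,0,0,1],[0,0,0,0,0,0,1],[0,0,0,0,0,0,1],[0,0,0,0,0,0,1],[0,0,0,0,0,0,1],[0,0,0,0,0,0,1],[0,0,0,0,0,0,1],[0,0,0,0,0,0,1],[0,0,0,0,0,0,1]]}}

```text
time_s: 14.65
tcp_pos: [0.5493, 0.1227, 0.2866]
eef_rot: [180.0, 0.2, 133.5]
contact_force: [-0.0, 0.1, -0.3]
gripper_width: 0.0878
```

```bash
python3 - <<'E'
from h import *
go(.548,.122,.18)
import cv2
im=r.capture('scene'); cv2.imwrite('pics/s6.png',cv2.resize(im[100:290,150:430,::-1],None,fx=2.8,fy=2.8,interpolation=cv2.INTER_CUBIC))
E
```

```text
t 14.65 p [0.5493 0.1227 0.2866] rpy [179.96   0.22 133.5 ] F [-0.   0.1 -0.3] w 0.0878
rot [ 0.001  0.004 -0.   ] d mm (now axes) [  0.8  -1.5 106.6] (final axes) [  0.4  -1.4 106.6]
```

View pics/s6.png

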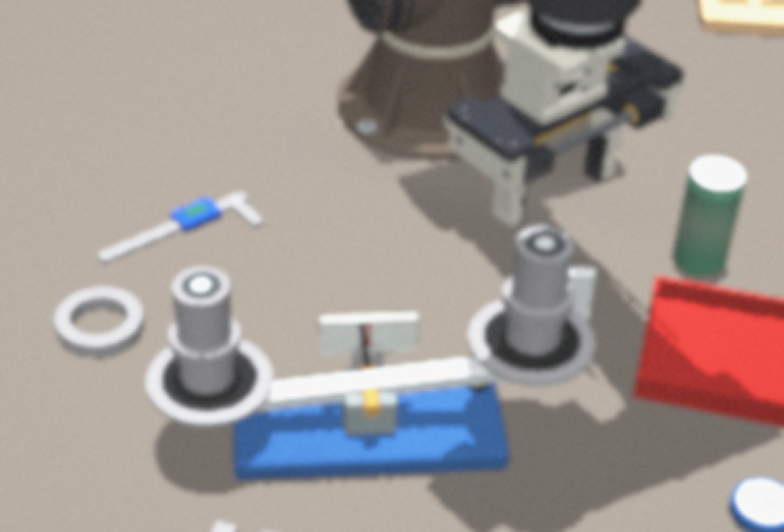

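The right pan is down. Settling can take five seconds, so I wait longer and compare.

Emit:
{"op": "step_arm", "data": {"deltas": [[0,0,0,0,0,0,1],[0,0,0,0,0,0,1],[0,0,0,0,0,0,1],[0,0,0,0,0,0,1],[0,0,0,0,0,0,1],[0,0,0,0,0,0,1],[0,0,0,0,0,0,1],[0,0,0,0,0,0,1],[0,0,0,0,0,0,1],[0,0,0,0,0,0,1]]}}

```text
time_s: 15.7
tcp_pos: [0.5493, 0.1227, 0.2868]
eef_rot: [179.9, 0.2, 133.5]
contact_force: [0.5, 0.8, 1.1]
gripper_width: 0.0875
```

Emit:
{"op": "step_arm", "data": {"deltas": [[0,0,0,0,0,0,1],[0,0,0,0,0,0,1],[0,0,0,0,0,0,1],[0,0,0,0,0,0,1],[0,0,0,0,0,0,1],[0,0,0,0,0,0,1],[0,0,0,0,0,0,1],[0,0,0,0,0,0,1],[0,0,0,0,0,0,1],[0,0,0,0,0,0,1]]}}

```text
time_s: 16.7
tcp_pos: [0.5493, 0.1227, 0.2868]
eef_rot: [179.9, 0.2, 133.5]
contact_force: [0.3, -0.8, 0.7]
gripper_width: 0.088
```

Emit:
{"op": "step_arm", "data": {"deltas": [[0,0,0,0,0,0,1],[0,0,0,0,0,0,1],[0,0,0,0,0,0,1],[0,0,0,0,0,0,1],[0,0,0,0,0,0,1],[0,0,0,0,0,0,1],[0,0,0,0,0,0,1],[0,0,0,0,0,0,1],[0,0,0,0,0,0,1],[0,0,0,0,0,0,1]]}}

```text
time_s: 17.7
tcp_pos: [0.5493, 0.1227, 0.2868]
eef_rot: [179.9, 0.2, 133.5]
contact_force: [0.1, -0.4, 0.0]
gripper_width: 0.0878
```

```bash
python3 - <<'E'
from h import *
import cv2
im=r.capture('scene'); c=cv2.resize(im[100:290,150:430,::-1],None,fx=2.8,fy=2.8,interpolation=cv2.INTER_CUBIC)
cv2.imwrite('pics/s7.png',c); o=cv2.imread('pics/s6.png')
d=cv2.absdiff(o,c)[220:480,130:620]; print(d.mean(),d.max())
# refine: housing on R at top z=.087+.11
go(.597,-.175,.28)
E
```

```text
0.971214024071167 15
t 17.75 p [0.5493 0.1227 0.2868] rpy [179.93   0.23 133.5 ] F [ 0.3  0.3 -0.2] w 0.0879
rot [ 0.001  0.004 -0.   ] d mm (now axes) [-248.8 -170.4    7.6] (final axes) [-248.8 -170.3    6.8]
```

View pics/s7.png

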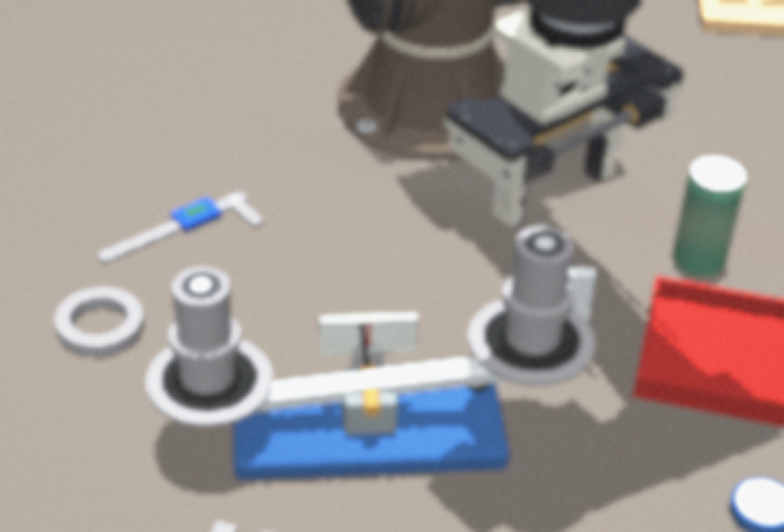

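The picture hasn't changed in 3 s. The right pan is down (beam positive), so the right housing is the heavier one. I go back to it.

Emit:
{"op": "step_arm", "data": {"deltas": [[0,0,0,-20,-14,0,1],[0,0,0,-32,-22,0,1],[0,0,0,-38,-26,0,1],[0,0,0,-38,-26,0,1],[0,0,0,-38,-26,0,1],[0,0,0,-36,-24,0,1],[0,0,0,-26,-18,0,1],[0,0,0,-14,-10,0,1],[0,0,0,-6,-4,0,1],[0,0,0,0,0,0,1]]}}

```text
time_s: 18.75
tcp_pos: [0.5992, -0.1845, 0.287]
eef_rot: [179.9, 0.2, 133.7]
contact_force: [-0.2, 0.5, 0.4]
gripper_width: 0.0878
```

```bash
python3 - <<'E'
from h import *
import cv2
go(.597,-.175,.163)
i=r.camera_info('wrist')
im=r.capture('wrist'); cv2.imwrite('pics/w3.png',im[:,:,::-1])
print(proj('wrist',(.597,-.175,.197),i),proj('wrist',(.587,-.175,.197),i))
E
```

```text
t 18.75 p [ 0.5992 -0.1845  0.287 ] rpy [179.91   0.23 133.7 ] F [-0.2  0.5  0.4] w 0.0878
rot [0.002 0.004 0.003] d mm (now axes) [  8.9   4.8 123.9] (final axes) [  8.4   5.  124. ]
(np.float64(283.9562715121277), np.float64(221.86640921501083)) (np.float64(293.01120697734575), np.float64(212.92411467114738))
```

View pics/w3.png

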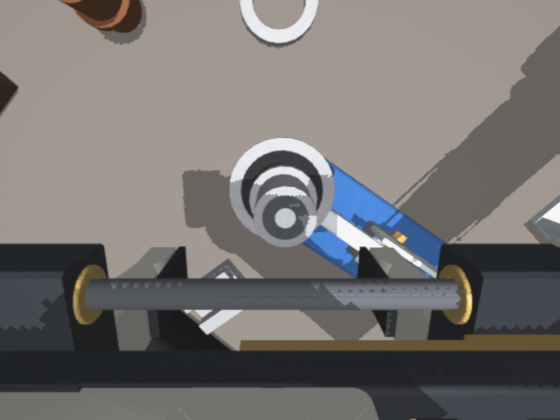

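The housing top shows at (285,218), about 3 mm from the prediction, so I correct for it and descend.

Emit:
{"op": "step_arm", "data": {"deltas": [[0,0,0,5,1,10,1],[0,0,0,4,1,25,1],[0,0,0,0,0,30,1],[0,0,0,0,0,25,1],[0,0,0,0,0,15,1],[0,0,0,0,0,0,1]]}}

```text
time_s: 19.4
tcp_pos: [0.5933, -0.167, 0.1773]
eef_rot: [179.7, 0.3, 134.2]
contact_force: [-0.4, 0.5, 0.2]
gripper_width: 0.0878
```

```bash
python3 - <<'E'
from h import *
go(.595,-.176,.161)
E
```

```text
t 19.4 p [ 0.5933 -0.167   0.1773] rpy [179.72   0.25 134.16] F [-0.4  0.5  0.2] w 0.0878
rot [0.005 0.004 0.012] d mm (now axes) [-7.6 -5.1 16.3] (final axes) [-7.7 -5.  16.3]
```

Emit:
{"op": "step_arm", "data": {"deltas": [[0.004,0.004,0.01,-7.5,-5,5,1],[0,0,0,0,0,9,1],[0,0,0,0,0,4,1],[0,0,0,0,0,0,1]]}}

```text
time_s: 19.8
tcp_pos: [0.5961, -0.1745, 0.16]
eef_rot: [179.9, 0.1, 133.7]
contact_force: [0.3, 0.4, 0.2]
gripper_width: 0.0877
```

```bash
python3 - <<'E'
from h import *
go(.595,-.176,.161)
E
```

```text
t 19.8 p [ 0.5961 -0.1745  0.16  ] rpy [1.7986e+02 1.3000e-01 1.3371e+02] F [0.3 0.4 0.2] w 0.0877
rot [0.002 0.002 0.004] d mm (now axes) [-0.3 -1.8 -1. ] (final axes) [-0.3 -1.8 -1. ]
```

Close, then lift slowly so the lighter side comes down gently.

Emit:
{"op": "step_arm", "data": {"deltas": [[0,0,0,0,0,0,-1],[0,0,0,0,0,0,-1],[0,0,0,0,0,0,-1],[0,0,0,0,0,0,-1],[0,0,0,0,0,0,-1],[0,0,0,0,0,0,-1],[0,0,0,0,0,0,-1]]}}

```text
time_s: 20.5
tcp_pos: [0.5966, -0.1747, 0.1616]
eef_rot: [179.8, 0.2, 133.7]
contact_force: [-0.4, -0.4, -0.6]
gripper_width: 0.0492
```

```bash
python3 - <<'E'
from h import *
go(.595,-.176,.161)
E
```

```text
t 20.5 p [ 0.5966 -0.1747  0.1616] rpy [179.75   0.22 133.68] F [-0.4 -0.4 -0.6] w 0.0492
rot [0.004 0.004 0.003] d mm (now axes) [ 0.2 -2.1  0.6] (final axes) [ 0.2 -2.1  0.6]
```

Emit:
{"op": "step_arm", "data": {"deltas": [[0,0,0,0,0,-3,-1],[0,0,0,0,0,-4,-1],[0,0,0,0,0,-4,-1],[0,0,0,0,0,-4,-1],[0,0,0,0,0,-4,-1],[0,0,0,0,0,-4,-1],[0,0,0,0,0,-4,-1],[0,0,0,0,0,-4,-1],[0,0,0,0,0,-4,-1],[0,0,0,0,0,-5,-1]]}}

```text
time_s: 21.5
tcp_pos: [0.5954, -0.1743, 0.2032]
eef_rot: [179.8, 0.1, 133.7]
contact_force: [0.1, -1.2, -6.7]
gripper_width: 0.0488
```

```bash
python3 - <<'E'
from h import *
import cv2
go(.595,-.176,.27)
im=r.capture('scene'); cv2.imwrite('pics/s8.png',cv2.resize(im[100:290,150:430,::-1],None,fx=2.8,fy=2.8,interpolation=cv2.INTER_CUBIC))
E
```

```text
t 21.5 p [ 0.5954 -0.1743  0.2032] rpy [1.7982e+02 7.0000e-02 1.3365e+02] F [ 0.1 -1.2 -6.7] w 0.0488
rot [0.003 0.001 0.003] d mm (now axes) [ -1.   -1.3 -66.8] (final axes) [ -0.9  -1.5 -66.8]
```

View pics/s8.png

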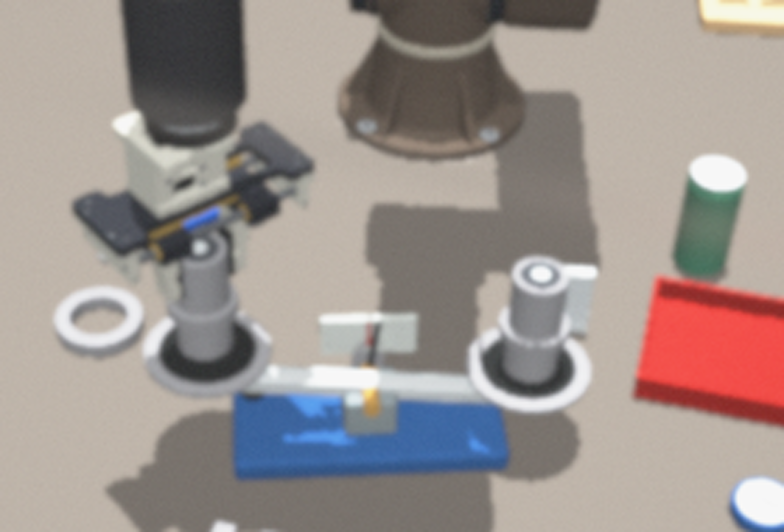

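The lighter housing stands upright on the lowered left pan, and the heavier one is in the gripper. I lift it, then go round past (0.42, 0.08) to the tray.

Emit:
{"op": "step_arm", "data": {"deltas": [[0,0,0,0,0,-15,-1],[0,0,0,0,0,-25,-1],[0,0,0,0,0,-20,-1],[0,0,0,0,0,-8,-1],[0,0,0,0,0,0,-1]]}}

```text
time_s: 22.05
tcp_pos: [0.5926, -0.1736, 0.2701]
eef_rot: [-179.9, -0.3, 133.6]
contact_force: [-0.1, -0.3, -7.2]
gripper_width: 0.0494
```

```bash
python3 - <<'E'
from h import *
go(.42,.08,.27)
E
```

```text
t 22.05 p [ 0.5926 -0.1736  0.2701] rpy [-179.92   -0.34  133.6 ] F [-0.1 -0.3 -7.2] w 0.0494
rot [-0.001 -0.006  0.002] d mm (now axes) [302.7  50.    1.9] (final axes) [3.028e+02 4.940e+01 1.000e-01]
```

Emit:
{"op": "step_arm", "data": {"deltas": [[0,-0.005,0,16,3,-1,-1],[0,0,0,28,5,-1,-1],[0,0,0,36,6,-1,-1],[0,0,0,40,6,-1,-1],[0,0,0,40,6,-1,-1],[0,0,0,40,6,-1,-1],[0,0,0,36,6,-1,-1],[0,0,0,28,5,-1,-1],[0,0,0,16,3,0,-1]]}}

```text
time_s: 22.95
tcp_pos: [0.4191, 0.0683, 0.2663]
eef_rot: [-179.2, -0.7, 133.2]
contact_force: [1.2, 0.2, -4.9]
gripper_width: 0.0488
```

```bash
python3 - <<'E'
from h import *
go(.426,.319,.24)
E
```

```text
t 22.95 p [0.4191 0.0683 0.2663] rpy [-179.23   -0.72  133.23] F [ 1.2  0.2 -4.9] w 0.0488
rot [-0.013 -0.013 -0.005] d mm (now axes) [177.6 177.1  26.1] (final axes) [177.1 177.6  26.3]
```

Emit:
{"op": "step_arm", "data": {"deltas": [[-0.013,-0.013,-0.005,12,12,0,-1],[0,0,0,20,20,-1,-1],[0,0,0,26,26,-1,-1],[0,0,0,28,28,-1,-1],[0,0,0,28,28,-1,-1],[0,0,0,26,26,0,-1],[0,0,0,18,18,0,-1],[0,0,0,8,8,0,-1],[0,0,0,0,0,0,-1]]}}

```text
time_s: 23.85
tcp_pos: [0.412, 0.3108, 0.2606]
eef_rot: [-179.5, -0.1, 133.8]
contact_force: [0.9, -0.8, -6.1]
gripper_width: 0.0487
```

```bash
python3 - <<'E'
from h import *
import cv2
go(.426,.319,.09)
for n in ('scene','top'):
    im=r.capture(n); c=im[130:320,300:520] if n=='scene' else im[130:320,80:300]
    cv2.imwrite(f'pics/{n}9.png',cv2.resize(c[:,:,::-1],None,fx=3,fy=3,interpolation=cv2.INTER_CUBIC))
E
```

```text
t 23.85 p [0.412  0.3108 0.2606] rpy [-1.7947e+02 -1.4000e-01  1.3376e+02] F [ 0.9 -0.8 -6.1] w 0.0487
rot [-0.009 -0.002  0.005] d mm (now axes) [ -4.2  17.4 170.5] (final axes) [ -3.7  15.8 170.6]
```

View pics/scene9.png

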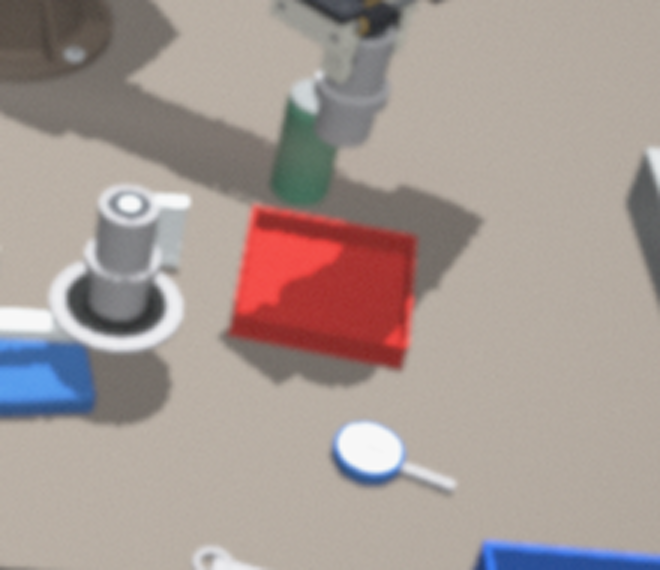

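View pics/top9.png

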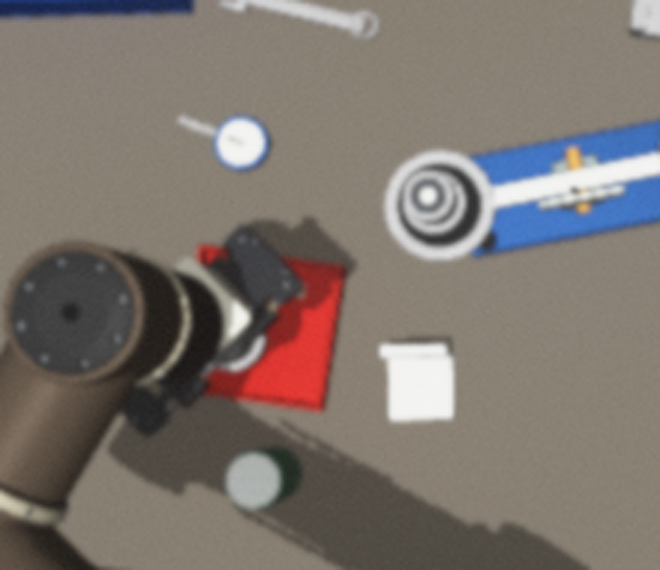

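Emit:
{"op": "step_arm", "data": {"deltas": [[-0.005,-0.002,0.005,-2,8,10,-1],[-0.004,0,0,-2,8,20,-1],[0,0,0,0,0,25,-1],[0,0,0,0,0,25,-1],[0,0,0,0,0,20,-1],[0,0,0,0,0,10,-1],[0,0,0,0,0,0,-1]]}}

```text
time_s: 24.65
tcp_pos: [0.4292, 0.3115, 0.1451]
eef_rot: [179.8, 0.0, 132.9]
contact_force: [-0.6, -0.2, -5.8]
gripper_width: 0.0487
```

```bash
python3 - <<'E'
from h import *
go(.426,.319,.0796)
print(at('scene',408.8,224.2,.03))
E
```

```text
t 24.65 p [0.4292 0.3115 0.1451] rpy [179.82   0.   132.94] F [-0.6 -0.2 -5.8] w 0.0487
rot [ 0.003  0.    -0.01 ] d mm (now axes) [ 7.7  2.6 65.6] (final axes) [ 7.6  2.9 65.5]
[0.4365498  0.32455972 0.03      ]
```

Emit:
{"op": "step_arm", "data": {"deltas": [[0.003,0,-0.01,4,2,12,-1],[0,0,0,4,2,16,-1],[0,0,0,0,0,14,-1],[0,0,0,0,0,8,-1],[0,0,0,0,0,4,-1],[0,0,0,0,0,0,-1]]}}

```text
time_s: 25.25
tcp_pos: [0.4295, 0.3234, 0.0918]
eef_rot: [179.5, -0.0, 133.6]
contact_force: [0.4, 0.4, -5.3]
gripper_width: 0.0489
```

```bash
python3 - <<'E'
from h import *
go(.428,.32,.0796)
E
```

```text
t 25.25 p [0.4295 0.3234 0.0918] rpy [ 1.7953e+02 -3.0000e-02  1.3362e+02] F [ 0.4  0.4 -5.3] w 0.0489
rot [ 0.008 -0.001  0.002] d mm (now axes) [-1.4 -3.5 12.2] (final axes) [-1.4 -3.4 12.2]
```

Emit:
{"op": "step_arm", "data": {"deltas": [[0.008,0,0,0,0,3,-1],[0,0,0,0,0,3,-1],[0,0,0,0,0,2,-1],[0,0,0,0,0,2,-1],[0,0,0,0,0,1,-1]]}}

```text
time_s: 25.75
tcp_pos: [0.4307, 0.3247, 0.0821]
eef_rot: [179.8, -0.1, 133.6]
contact_force: [0.2, -0.4, -6.2]
gripper_width: 0.0488
```

```bash
python3 - <<'E'
from h import *
go(.428,.32,.0796)
E
```

```text
t 25.75 p [0.4307 0.3247 0.0821] rpy [ 1.7980e+02 -6.0000e-02  1.3364e+02] F [ 0.2 -0.4 -6.2] w 0.0488
rot [ 0.003 -0.001  0.003] d mm (now axes) [-1.6 -5.2  2.5] (final axes) [-1.6 -5.2  2.5]
```

Emit:
{"op": "step_arm", "data": {"deltas": [[0.003,0,0,0,0,1,-1],[0,0,0,0,0,1,-1],[0,0,0,0,0,1,-1]]}}

```text
time_s: 26.05
tcp_pos: [0.431, 0.3251, 0.0797]
eef_rot: [179.9, -0.1, 133.7]
contact_force: [-3.3, -0.8, 8.0]
gripper_width: 0.0488
```

```bash
python3 - <<'E'
from h import *
go(.428,.32,.0796)
E
```

```text
t 26.05 p [0.431  0.3251 0.0797] rpy [ 1.7992e+02 -5.0000e-02  1.3368e+02] F [-3.3 -0.8  8. ] w 0.0488
rot [ 0.001 -0.001  0.003] d mm (now axes) [-1.6 -5.7  0.1] (final axes) [-1.6 -5.7  0.1]
```

Touchdown on the tray floor. I release and withdraw upward.

Emit:
{"op": "step_arm", "data": {"deltas": [[0,0,0,0,0,0,-0.2],[0,0,0,0,0,0,0.3],[0,0,0,0,0,0,1],[0,0,0,0,0,0,1],[0,0,0,0,0,0,1],[0,0,0,0,0,-10,1],[0,0,0,0,0,-25,1],[0,0,0,0,0,-40,1],[0,0,0,0,0,-45,1],[0,0,0,0,0,-30,1]]}}

```text
time_s: 27.05
tcp_pos: [0.4309, 0.3239, 0.2356]
eef_rot: [-179.9, 0.1, 133.7]
contact_force: [0.0, -0.0, 0.2]
gripper_width: 0.0876
```

Emit:
{"op": "step_arm", "data": {"deltas": [[0,0,0,0,0,-10,1],[0,0,0,0,0,0,1],[0,0,0,0,0,0,1],[0,0,0,0,0,0,1],[0,0,0,0,0,0,1]]}}

```text
time_s: 27.55
tcp_pos: [0.4314, 0.3243, 0.25]
eef_rot: [179.7, -0.0, 133.7]
contact_force: [-0.4, -0.2, -0.5]
gripper_width: 0.0877
```

```bash
python3 - <<'E'
from h import *
import cv2
go(.428,.32,.0796)
cv2.imwrite('pics/s10.png',r.capture('scene')[:,:,::-1]); cv2.imwrite('pics/w10.png',r.capture('wrist')[:,:,::-1])
E
```

```text
t 27.55 p [0.4314 0.3243 0.25  ] rpy [179.71  -0.   133.73] F [-0.4 -0.2 -0.5] w 0.0877
rot [ 0.005 -0.     0.004] d mm (now axes) [ -0.8  -6.3 170.3] (final axes) [ -0.8  -5.4 170.4]
```

View pics/s10.png

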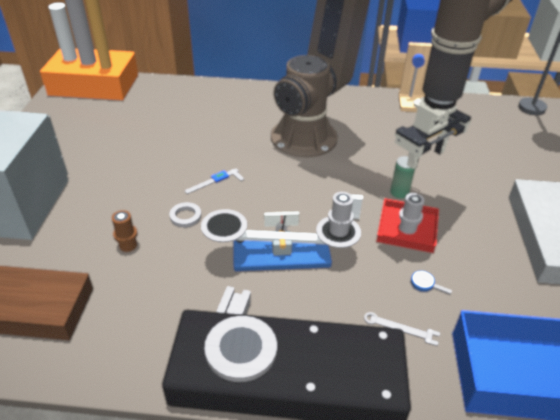

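View pics/w10.png

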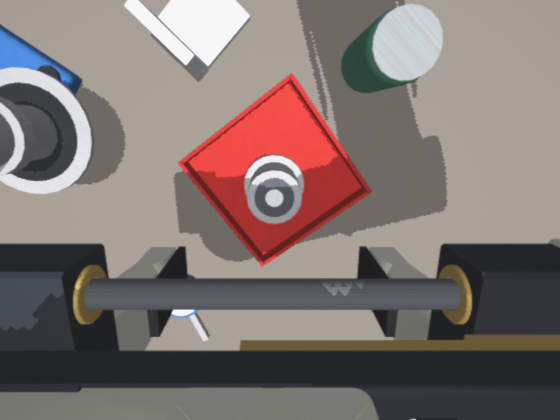

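The scene picture shows the heavier housing upright in the tray (411,213) and the lighter one upright on the left pan (341,215). The wrist picture shows the tray housing at (274,192), well inside the rim. The bystanders haven't moved.

```bash
python3 - <<'E'
from plant import r
print(r.close_job())
E
```

```text
the job is handed in; nothing more can be done
None
```

The heavier housing is standing in the red rework tray, and the lighter one is still standing on the left pan. I handed the job in at about 27.6 s, well under the 72 s limit.

- **Weighing:** I put the housing from beside the brown look-alike on the right pan and the other steel one on the left pan, and let go. After about four seconds the beam had settled with the right pan down, and pictures 3 s apart matched. That makes the right housing the heavier.
- **Placing:** I lifted the heavier housing slowly so the lighter one's pan sank gently. I set it down near the middle of the tray.
- **Last checks:** The final scene and wrist pictures show both housings upright, the tray one well inside the rim, and the gripper open and clear of everything. The other things on the bench look unmoved. The highest force I saw in the readings was about 9 N, when the housing touched the tray floor.
- **Disagreements:** The top and scene cameras differed by 5 to 7 mm in x. I used the average, and the wrist camera confirmed it to about 1 mm on the bench. The regrasp on the pan needed a correction of about 3 mm. The two camera estimates of the tray centre differed by about 10 mm, well within the roughly 43 mm of room around the housing.

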